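# Close the sticky sliding lid of a toy case and swing its catch behind it

## Robot

A 6-joint arm with a two-finger parallel gripper is mounted at the origin on the work surface. World frame = base frame: x ahead of the robot, y to its left, z up, the work surface at z = 0. Lengths are in m, angles in rad, forces in N, time in s.
With the tool pointing down it reaches from about 0.3 to 0.85 m from the base axis. Payload 4.2 kg.
Tool frame: the origin (TCP) lies on the mounting face of the last link; the fingertips stand 191 mm ahead of it and the grasp point (between the pads) lies 172 mm ahead of it (tip_reach is the z of the fingertips in the tool frame, in m); z points along the fingers, y is the direction in which the jaws open and shut (so a half turn about z gives the same grasp; the last joint's range is limited). The gripper opens to 91 mm and grips with 3 to 60 N. Pads are 32 mm wide; open, the fingers measure 118 mm over their backs; the gripper's body (76 mm by 178 mm) begins 60 mm behind the grasp point.
Start: joints at [-1.221, 0.32, 1.565, -0, 1.257, -0.02], TCP at [0.208, -0.536, 0.405] pointing down, gripper open.
Joint ranges: [-3.11, 3.11], [-0.84, 2.01], [0.21, 2.61], [-1.34, 4.49], [0.05, 2.63], [-2.56, 2.56]. Speed limits (rad/s): [2.57, 2.57, 3.14, 3.14, 3.14, 3.14].

## Interface

Orientations are given as a 3x3 rotation matrix whose columns are the frame's x, y, z axes.
In Python, from cell import observe, capture, job_done, tip_reach gives the robot as it stands.
- The arm moves only by the shell command python3 -m pendant 'ROWS' [FORCE]. ROWS is text: rows parted by semicolons, each of 7 numbers parted by spaces: the shift along the tool's x, y, z in mm, then the turn, a rotation vector about the tool's x, y, z in rad, then the closure, from -1 (fully open) to 1 (shut). In form: tx ty tz rx ry rz claw; .... A call has 1 to 8 rows; each row is the pose to reach, as a shift and turn from the pose commanded when the call began, along the tool's axes at that moment; what a row does not reach only later rows make up. A row lasts 1/10 s, in which the tool goes at most 50 mm and 8.59 degrees, less where a joint would pass 70% of its speed; a pose out of reach is approached as far as the arm can. A call with a gripper value outside its range is refused whole. The fingers move at their own pace and stop on an object; FORCE is the grip in N (left out, the last holds). Time passes only in rows, so rows that repeat a pose let the fingers close. It gives the time, the measured TCP pose, the force and the opening at its end, in the units of the state.
- observe(): the state, without advancing time (a new reading comes with each control period).
- capture(name): name is "scene" or "top" or "wrist"; returns a dict with "pixels" (384x512x3 uint8, red, green, blue), "intrinsics" (3x3 intrinsics, pixels), "world_to_cam" (4x4, takes a point from world to camera coordinates); the wrist camera has in their place "T_tool_cam" (4x4, takes a point from camera to tool coordinates, whose origin is the TCP and whose axes are the flange's). Camera axes: x right, y down, z forward; pixel columns grow to the right and rows downward; lengths in m; the calibration is good to about 2 mm. A picture is of the moment at which its call begins: read the wrist's pose just before it. There is no depth.
- job_done(): hands the job in, once; it reports no verdict.
The state is a dict: "time": time; "joint_positions": joint angles; "joint_velocities": joint speeds; "joint_torque": joint torques, N m; "eef_pos": TCP position; "orientation": TCP orientation; "ft_force": force on the tool from outside, world axes, zero at the start; "wrist_torque": the same for the moment, N m; "finger_gap": finger opening in m.
Only numpy, scipy, OpenCV 4.12 (cv2) and the standard library are available. Lean on these libraries where they do the work, as an engineer would, in place of code of your own. Each camera call takes 0.05 s, during which the arm holds its last target.

## Task

Slide the lid of the toy case away from the robot until both ends are fully home against the far stops, then swing the catch fully across behind the lid's right ear. The track is sticky and the lid binds as soon as one end runs ahead, so work it along with gentle pushes on the two red ears in turn, and do not force it when it jams (never push or press on the lid with more than 25 N). Leave the toys standing around and on the case where they are.

Things in the scene. Friction and masses are not known exactly. Their poses are not given: they have to be found in the camera images.
- case: White and green toy case fixed on the counter, 270 (x) x 412 (y) mm, 72 high at its green side cheeks. Origin on the counter, x = the lid's closing direction (away from the robot), y left, z up. The lid slides on tacky ledges 60 mm up, between two guide strips (2.4 mm play each end). A fixed clear deck (y +-120, x -155 to -10, top z = 77) covers its rear middle: only its ends can be pushed.
- lid: Yellow-edged glass lid 120 (x) x 360 (y) x 8 mm, about 1 kg; origin under its centre, x = closing direction. Starts 35 to 80 mm short of home, askew. 4 to 8 N on one (slick) ear turns it about its other end until it wedges and the force climbs steeply; pushing the other ear (up to 15 N) frees it. The strips sit askew: one ear may lead by only 2 mm, the other by 25, which is not known beforehand.
- ear_left (a point): Middle of the rear (robot-side) face of the lid's left red ear, 88 mm above the counter, 155 mm left of the lid's middle. An ear is an upright plate on the lid, 10 mm thick (x), 35 wide (y), 40 tall; its top is 108 mm and the lid's upper face 68 mm above the counter. Axes as the lid.
- ear_right (a point): The same point on the right ear (155 mm right of the lid's middle).
- home_left (a point): Fixed point on the case: where ear_left lies when the lid is fully home and square (case x = 35, y = 155, z = 88 mm). There the lid meets a rubber stop, felt as a steady steep rise of force (gives about 2 mm at 20 N).
- home_right (a point): The same for ear_right (case x = 35, y = -155, z = 88 mm).
- catch (a joint): Angle of the steel catch outside the right cheek: near 0 parked, pointing to case -x; 1.57 (hard stop) = fully across, pointing to case +y right behind the right ear. Vertical pivot at case x = 26, y = -215 mm, light friction (about 1 N at the post), stays where left. Bar 12 mm wide, 62 long from the pivot, 78 to 88 mm above the counter. An ear over 3 mm short of home is in its way.
- catch_post (a point): Centre of the black upright post on the catch by which it is pushed round: 12 mm in diameter, 50 mm from the pivot, 86 to 120 mm above the counter; this point is at 103 mm.
- tub: Blue and orange toy tub, 52 mm diameter, 42 mm tall, standing on the clear deck between the ears (top 119 mm above the counter); leave it standing. Origin under its centre.
- robot_toy: Green and orange toy robot, 40 mm wide, 80 mm tall, on the counter left of the case; leave it. Origin under its centre.
- toy_box: Red toy box 60 x 90 x 45 mm on the counter beyond the case; leave it. Origin under its centre.

How it is judged:
By the outcome, as a careful person would: the job done as asked, in the order asked, and still so for the second after the job is handed in, with the robot touching nothing.
It also fails if it takes over 72 s, if anything falls off the work surface, if the arm or the gripper's body presses on something with over 40 N, if the wrist force passes 120 N, or if a joint passes its speed limit or range.

## Working session

There is one attempt and no reset: what is moved stays moved. The work goes in short steps, Python scripts to look and compute and a shell command to move; the robot and the scene stay as the last step left them, time stands still between calls to the robot, and variables do not carry over. Pictures are saved under pics/ and viewed, and the job is handed in when it is done.

```bash
ls; mkdir -p pics
python3 - <<'E'
from cell import observe, capture, tip_reach
import cv2,numpy as np
s=observe();print(s['time'],s['eef_pos'],np.round(s['orientation'],3),s['ft_force'],tip_reach if not callable(tip_reach) else tip_reach())
for n in ("scene","top","wrist"):
    c=capture(n); cv2.imwrite(f'pics/{n}0.png',c['pixels'][:,:,::-1]); np.savez(f'pics/{n}0.npz',**c)
    print(n,{k:np.round(v,3).tolist() for k,v in c.items() if k!='pixels'})
E
```

```text
pics
0.0 [ 0.20776831 -0.53596878  0.40393588] [[ 0.932  0.361 -0.001]
 [ 0.361 -0.932  0.002]
 [ 0.    -0.002 -1.   ]] [0.79169618 0.16913299 0.55115178] 0.1908
scene {'intrinsics': [[427.973, 0.0, 257.999], [0.0, 427.973, 197.15], [0.0, 0.0, 1.0]], 'world_to_cam': [[-0.335, 0.942, 0.019, 0.162], [0.646, 0.244, -0.724, -0.333], [-0.686, -0.231, -0.69, 1.582], [0.0, 0.0, 0.0, 1.0]]}
top {'intrinsics': [[444.679, 0.0, 253.878], [0.0, 444.679, 195.881], [0.0, 0.0, 1.0]], 'world_to_cam': [[0.003, -1.0, 0.022, 0.041], [-0.985, -0.007, -0.173, 0.649], [0.173, -0.021, -0.985, 1.086], [0.0, 0.0, 0.0, 1.0]]}
wrist {'intrinsics': [[300.517, 0.0, 255.449], [0.0, 300.517, 198.369], [0.0, 0.0, 1.0]], 'T_tool_cam': [[0.0, -0.961, -0.277, 0.077], [1.0, 0.001, -0.001, 0.0], [0.001, -0.277, 0.961, 0.02], [0.0, 0.0, 0.0, 1.0]]}
```

View pics/scene0.png

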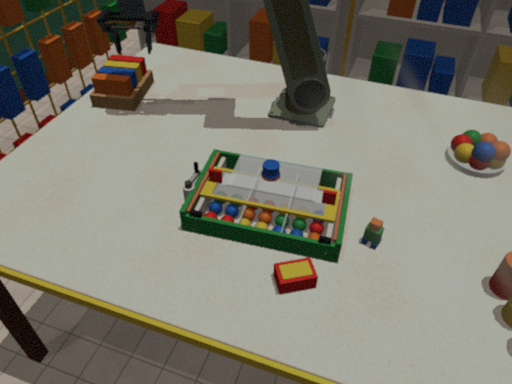

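View pics/top0.png

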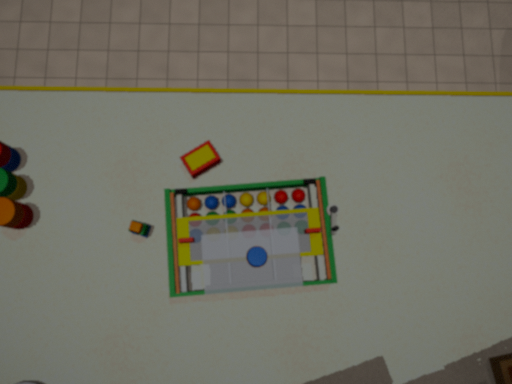

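View pics/wrist0.png

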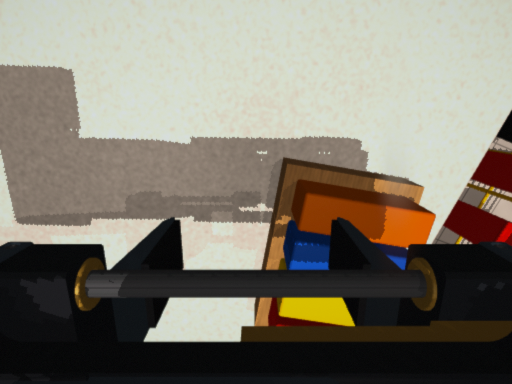

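The top view shows the case at cols 165–337, rows 178–297, with the red ears near (187,240) and (313,231) and the catch at (335,210–229). The tub is at (257,257). I'll enlarge both views to measure.

Run:
```python
import cv2
t=cv2.imread('pics/top0.png');cv2.imwrite('pics/topz.png',cv2.resize(t[165:310,155:350],None,fx=4,fy=4,interpolation=cv2.INTER_CUBIC))
t=cv2.imread('pics/scene0.png');cv2.imwrite('pics/scenez.png',cv2.resize(t[140:260,170:370],None,fx=4,fy=4,interpolation=cv2.INTER_CUBIC))
```

```text
(no output)
```

View pics/topz.png

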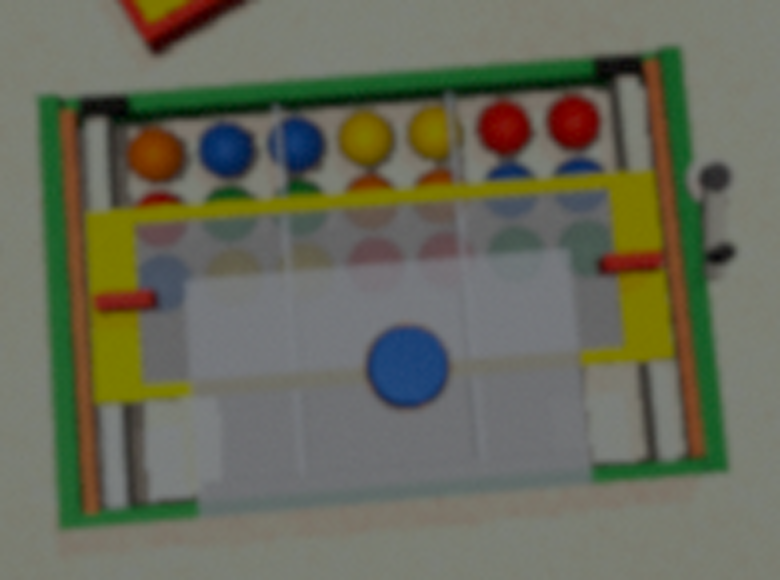

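View pics/scenez.png

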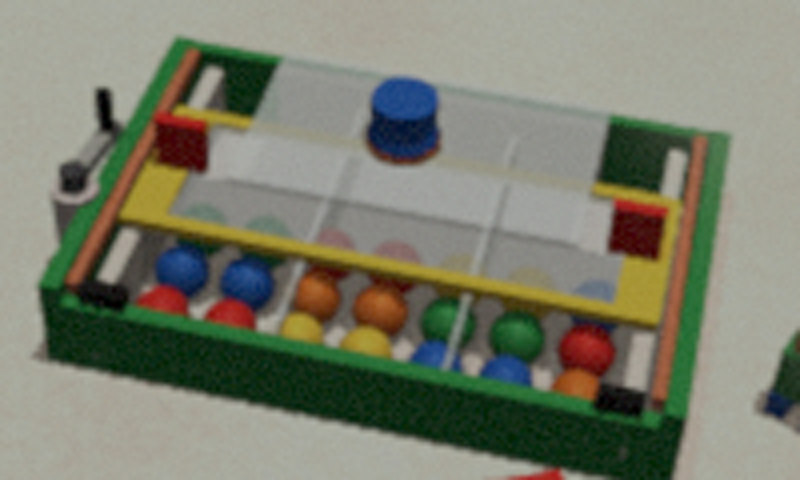

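```bash
cat > h.py <<'E'
import numpy as np,cv2
from cell import observe,capture
def cam(c):
    M=np.array(c['world_to_cam']);R,t=M[:3,:3],M[:3,3];return np.array(c['intrinsics']),R,t
def ray(c,uv,z):
    K,R,t=cam(c);o=-R.T@t
    uv=np.atleast_2d(uv).astype(float)
    d=(R.T@np.linalg.inv(K)@np.c_[uv,np.ones(len(uv))].T).T
    return o+d*((z-o[2])/d[:,2])[:,None]
def proj(c,P):
    K,R,t=cam(c);q=(R@np.atleast_2d(P).T).T+t;q=q@K.T;return q[:,:2]/q[:,2:]
def load(n): return dict(np.load(n))
E
python3 - <<'E'
from h import *
c=load('pics/top0.npz')
K,R,t=cam(c);print('cam',-R.T@t)
hsv=cv2.cvtColor(c['pixels'],cv2.COLOR_RGB2HSV)
m=((hsv[:,:,0]>50)&(hsv[:,:,0]<75)&(hsv[:,:,1]>150)).astype(np.uint8)
m[:165]=0;m[:,:158]=0;m[:,345:]=0
ct=np.vstack([k for k in cv2.findContours(m,cv2.RETR_EXTERNAL,cv2.CHAIN_APPROX_NONE)[0] if cv2.contourArea(k)>20])[:,0]
hull=cv2.convexHull(ct)
ap=cv2.approxPolyN(hull,4)
ap=ap.reshape(-1,2);print('poly px',ap)
P=ray(c,ap,.072);print(P.round(4))
for i in range(4): print(np.linalg.norm(P[i]-P[(i+1)%4]).round(4),end=' ')
# ears
for lo,hi in ((0,250),(250,345)):
    r=((hsv[:,:,0]<6)|(hsv[:,:,0]>174))&(hsv[:,:,1]>150)
    r[:225]=0;r[250:]=0;r[:,:lo]=0;r[:,hi:]=0;r[:,:165]=0
    ys,xs=np.nonzero(r);print('\near',xs.min(),xs.max(),ys.min(),ys.max(),xs.mean(),ys.mean(),len(xs),ray(c,[xs.mean(),ys.mean()],.108).round(4), cv2.minAreaRect(np.c_[xs,ys].astype(np.float32)))
s=load('pics/scene0.npz')
def tri(a,b):
    Ks,Rs,ts=cam(c);Kb,Rb,tb=cam(s)
    X=cv2.triangulatePoints(Ks@np.c_[Rs,ts],Kb@np.c_[Rb,tb],np.array(a,float).reshape(2,1),np.array(b,float).reshape(2,1));return (X[:3]/X[3]).ravel()
E
```

```text
cam [0.45093159 0.06881044 1.18096015]
poly px [[171 295]
 [165 190]
 [325 178]
 [335 281]]
[[ 0.4     0.2454  0.072 ]
 [ 0.6592  0.2696  0.072 ]
 [ 0.6935 -0.137   0.072 ]
 [ 0.4346 -0.1554  0.072 ]]
0.2603 0.4081 0.2596 0.4022 
ear 180 193 238 241 186.95238095238096 239.88095238095238 42 [[0.531 0.206 0.108]] ((186.5, 239.5), (3.0, 13.0), 90.0)

ear 305 320 229 232 312.13953488372096 230.2325581395349 43 [[ 0.5558 -0.0959  0.108 ]] ((312.5, 230.5), (3.0, 15.0), 90.0)
```

```bash
python3 -m pendant '45 -29 0 0 0 0.05 1;90 -58 0 0 0 0.1 1;135 -87 0 0 0 0.15 1;180 -116 0 0 0 0.2 1;225 -145 0 0 0 0.25 1;270 -174 0 0 0 0.287 1;315 -203 0 0 0 0.287 1;360 -232 0 0 0 0.287 1' 40
python3 - <<'E'
from h import *
s=observe();print(s['time'],s['eef_pos'].round(4) if hasattr(s['eef_pos'],'round') else s['eef_pos'],np.round(s['orientation'],4),s['finger_gap'])
p=np.array(s['eef_pos']);R=np.array(s['orientation'])
print((R.T@(np.array([.519,-.102,.33])-p)*1000).round(1))
E
```

```text
time: 0.95
eef_pos: [0.4437, -0.2107, 0.4047]
orientation: [[0.997, 0.083, 0.0], [0.083, -0.997, -0.0], [0.0, 0.0, -1.0]]
ft_force: [0.4, -0.8, -0.8]
finger_gap: 0.0304
0.95 [ 0.4437 -0.2107  0.4047] [[ 9.966e-01  8.260e-02  1.000e-04]
 [ 8.260e-02 -9.966e-01 -2.000e-04]
 [ 0.000e+00  2.000e-04 -1.000e+00]] 0.03042245198308559
[  84.  -102.1   74.7]
```

```bash
python3 -m pendant '35 -42 0 0 0 0 1;66 -82 30 0 0 0 1;66 -82 75 0 0 0 1;66 -82 75 0 0 0 1;66 -82 75 0 0 0 1'
python3 - <<'E'
from h import *
s=observe();print(s['time'],np.round(s['eef_pos'],4),np.round(s['orientation'],4).tolist(),s['finger_gap'],np.round(s['ft_force'],2))
c=capture('wrist');cv2.imwrite('pics/w1.png',c['pixels'][:,:,::-1])
c=capture('top');cv2.imwrite('pics/t1.png',cv2.resize(c['pixels'][165:310,155:350,::-1],None,fx=4,fy=4,interpolation=cv2.INTER_CUBIC))
E
```

```text
time: 1.45
eef_pos: [0.5019, -0.1253, 0.3292]
orientation: [[0.997, 0.083, -0.003], [0.083, -0.997, 0.0], [-0.003, -0.0, -1.0]]
ft_force: [-0.0, 0.4, 0.9]
finger_gap: 0.0002
1.45 [ 0.5019 -0.1253  0.3292] [[0.9965, 0.0835, -0.0026], [0.0835, -0.9965, 0.0003], [-0.0026, -0.0005, -1.0]] 0.0002482266615440401 [-0.05  0.36  0.85]
```

View pics/w1.png

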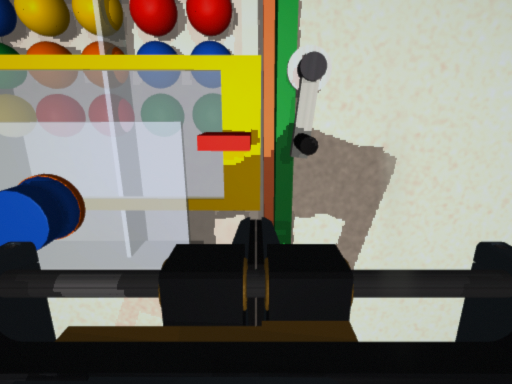

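```bash
cat >> h.py <<'E'
def wray(c,s,uv,z):
    T=np.array(c['T_tool_cam']);R=np.array(s['orientation']);p=np.array(s['eef_pos'])
    Rw=R@T[:3,:3];o=R@T[:3,3]+p
    uv=np.atleast_2d(uv).astype(float)
    d=(Rw@np.linalg.inv(np.array(c['intrinsics']))@np.c_[uv,np.ones(len(uv))].T).T
    return o+d*((z-o[2])/d[:,2])[:,None]
C0=np.array([.547,.0557]);YAW=.083
def tocase(P):
    P=np.atleast_2d(P)[:,:2]-C0;c,s=np.cos(YAW),np.sin(YAW);return P@np.array([[c,-s],[s,c]])
def fromcase(q):
    c,s=np.cos(YAW),np.sin(YAW);return np.atleast_2d(q)@np.array([[c,-s],[s,c]]).T+C0
E
python3 - <<'E'
from h import *
s=observe();print(np.round(s['eef_pos'],4),s['ft_force'])
c=capture('wrist');hsv=cv2.cvtColor(c['pixels'],cv2.COLOR_RGB2HSV)
r=((hsv[:,:,0]<6)|(hsv[:,:,0]>174))&(hsv[:,:,1]>150)&(hsv[:,:,2]>80)
r[:125]=0;r[165:]=0;r[:,:190]=0;r[:,260:]=0
ys,xs=np.nonzero(r);print(xs.min(),xs.max(),ys.min(),ys.max())
for x in range(200,250,8):
    print(x,ys[xs==x].min(),ys[xs==x].max(),c['pixels'][ys[xs==x].min():ys[xs==x].max()+1:3,x,0])
for nm,uv,z in (('ear rear top edge',[224,ys.max()+.5],.108),('ear L edge',[xs.min(),ys.max()],.108),('ear R',[xs.max(),ys.max()],.108),('post top',[308,144],.12),('pivot cap',[313,66],.1),('deck right edge near',[187,200],.077),('cheek outer',[298,66],.072)):
    print(nm,tocase(wray(c,s,uv,z)).round(4))
cv2.imwrite('pics/w2.png',c['pixels'][:,:,::-1])
E
```

```text
[ 0.5023 -0.1263  0.3315] [0.268359   0.0754729  1.52991757]
196 247 137 152
200 137 152 [117 214 214 214 215 206]
208 137 152 [116 214 215 214 214 206]
216 137 152 [116 214 214 215 214 206]
224 137 151 [116 215 214 215 214]
232 137 151 [117 214 214 215 214]
240 137 151 [116 214 214 215 215]Traceback (most recent call last):
  File "<stdin>", line 8, in <module>
    return umr_minimum(a, axis, None, out, keepdims, initial, where)
ValueError: zero-size array to reduction operation minimum which has no identity
```

Run:
```python
from h import *
s=observe()
c=capture('wrist')
cv2.imwrite('pics/w2.png',cv2.resize(c['pixels'][40:220,170:370,::-1],None,fx=4,fy=3.2))
for nm,uv,z in (('ear rear top edge',[222,152],.108),('ear L edge',[196,152],.108),('ear R',[248,152],.108),('post top',[308,144],.12),('pivot cap',[313,66],.1),('cheek outer',[298,66],.072)):
    print(nm,tocase(wray(c,s,uv,z)).round(4))
print(s['eef_pos'],s['time'])
```

```text
ear rear top edge [[-0.008  -0.1562]]
ear L edge [[-0.008  -0.1386]]
ear R [[-0.008  -0.1738]]
post top [[-0.0015 -0.2122]]
pivot cap [[ 0.0469 -0.2166]]
cheek outer [[ 0.0507 -0.2105]]
[ 0.50229744 -0.12646064  0.33178165] 1.6
```

View pics/w2.png

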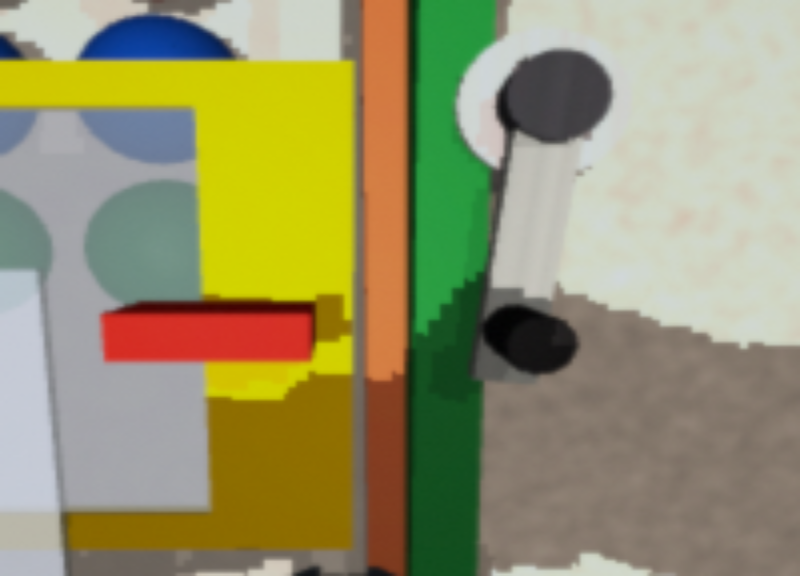

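```bash
sed -i 's/C0=.*;YAW/C0=np.array([.5689,.0575]);YAW/' h.py
cat > st.py <<'E'
from h import *
s=observe();p=s['eef_pos'];t=tocase(p)[0]*1000
R=np.array(s['orientation']);f=np.array(s['ft_force']);c,d=np.cos(YAW),np.sin(YAW)
print('t %.2f case x %.1f y %.1f tip %.1f front(x+16) %.1f  Fcase %.1f %.1f %.1f yaw %.3f'%(s['time'],*t,(p[2]-.1908)*1000,t[0]+16,f[0]*c+f[1]*d,-f[0]*d+f[1]*c,f[2],np.arctan2(R[1,0],R[0,0])))
E
python3 -m pendant '26 -23 0 0 0 0 1;26 -23 0 0 0 0 1;26 -23 30 0 0 0 1;26 -23 55 0 0 0 1;26 -23 55 0 0 0 1;26 -23 55 0 0 0 1'|head -1;python3 st.py
```

```text
time: 2.25
t 2.25 case x -55.8 y -154.4 tip 85.0 front(x+16) -39.8  Fcase 0.5 0.9 0.5 yaw 0.082
```

```bash
python3 -m pendant '3 0 0 0 0 0 1;6 0 0 0 0 0 1;7 0 0 0 0 0 1;8 0 0 0 0 0 1'|head -1;python3 st.py
python3 -m pendant '1 0 0 0 0 0 1;2 0 0 0 0 0 1'|head -1;python3 st.py
python3 -m pendant '1 0 0 0 0 0 1;2 0 0 0 0 0 1'|head -1;python3 st.py
```

```text
time: 2.65
t 2.65 case x -47.5 y -153.8 tip 84.5 front(x+16) -31.5  Fcase -0.3 0.2 0.0 yaw 0.083
time: 2.85
t 2.85 case x -46.2 y -153.7 tip 83.8 front(x+16) -30.2  Fcase -3.0 -0.0 1.3 yaw 0.083
time: 3.05
t 3.05 case x -45.4 y -153.6 tip 83.3 front(x+16) -29.4  Fcase -8.2 -0.7 2.9 yaw 0.083
```

```bash
python3 -m pendant '1 0 0 0 0 0 1'|head -1;python3 st.py
python3 -m pendant '1 0 0 0 0 0 1'|head -1;python3 st.py
```

```text
time: 3.15
t 3.15 case x -44.7 y -153.6 tip 83.2 front(x+16) -28.7  Fcase -7.9 -0.3 3.7 yaw 0.083
time: 3.25
t 3.25 case x -43.8 y -153.6 tip 83.2 front(x+16) -27.8  Fcase -8.4 0.3 2.4 yaw 0.083
```

```bash
for i in 1; do python3 -m pendant '1 0 0 0 0 0 1;2 0 0 0 0 0 1'|head -1;python3 st.py; done
python3 -m pendant '1 0 0 0 0 0 1;2 0 0 0 0 0 1'|head -1;python3 st.py
```

```text
time: 3.45
t 3.45 case x -41.8 y -153.6 tip 83.2 front(x+16) -25.8  Fcase -8.1 -0.2 2.8 yaw 0.083
time: 3.65
t 3.65 case x -39.9 y -153.6 tip 83.2 front(x+16) -23.9  Fcase -8.3 -0.6 3.5 yaw 0.083
```

```bash
python3 -m pendant '1 0 0 0 0 0 1;2 0 0 0 0 0 1'|head -1;python3 st.py
python3 -m pendant '1 0 0 0 0 0 1;2 0 0 0 0 0 1'|head -1;python3 st.py
python3 -m pendant '1 0 0 0 0 0 1;2 0 0 0 0 0 1'|head -1;python3 st.py
```

```text
time: 3.85
t 3.85 case x -37.9 y -153.6 tip 83.2 front(x+16) -21.9  Fcase -8.5 -0.2 3.7 yaw 0.083
time: 4.05
t 4.05 case x -35.9 y -153.5 tip 83.2 front(x+16) -19.9  Fcase -7.4 -0.1 2.8 yaw 0.083
time: 4.25
t 4.25 case x -33.9 y -153.5 tip 83.2 front(x+16) -17.9  Fcase -8.4 0.0 1.8 yaw 0.083
```

```bash
python3 -m pendant '1 0 0 0 0 0 1;2 0 0 0 0 0 1'|head -1;python3 st.py
python3 -m pendant '1 0 0 0 0 0 1;2 0 0 0 0 0 1'|head -1;python3 st.py
python3 -m pendant '1 0 0 0 0 0 1;2 0 0 0 0 0 1'|head -1;python3 st.py
```

```text
time: 4.45
t 4.45 case x -31.9 y -153.5 tip 83.2 front(x+16) -15.9  Fcase -8.0 0.3 2.5 yaw 0.083
time: 4.65
t 4.65 case x -29.9 y -153.5 tip 83.2 front(x+16) -13.9  Fcase -7.4 -1.0 2.8 yaw 0.083
time: 4.85
t 4.85 case x -27.9 y -153.5 tip 83.2 front(x+16) -11.9  Fcase -8.9 -0.5 3.8 yaw 0.083
```

Advanced about 18 mm with no rise in force. I'll keep going in single readings.

```bash
python3 -m pendant '1 0 0 0 0 0 1'|head -1;python3 st.py
python3 -m pendant '1 0 0 0 0 0 1'|head -1;python3 st.py
python3 -m pendant '1 0 0 0 0 0 1'|head -1;python3 st.py
```

```text
time: 4.95
t 4.95 case x -26.9 y -153.5 tip 83.2 front(x+16) -10.9  Fcase -8.4 -0.3 4.1 yaw 0.083
time: 5.05
t 5.05 case x -26.0 y -153.6 tip 83.2 front(x+16) -10.0  Fcase -9.6 -0.4 3.3 yaw 0.083
time: 5.15
t 5.15 case x -25.4 y -153.5 tip 83.1 front(x+16) -9.4  Fcase -11.7 -0.5 4.5 yaw 0.084
```

Run:
```python
from h import *
c=capture('top');cv2.imwrite('pics/t3.png',cv2.resize(c['pixels'][165:310,155:350,::-1],None,fx=4,fy=4,interpolation=cv2.INTER_CUBIC))
```

```text
(no output)
```

View pics/t3.png

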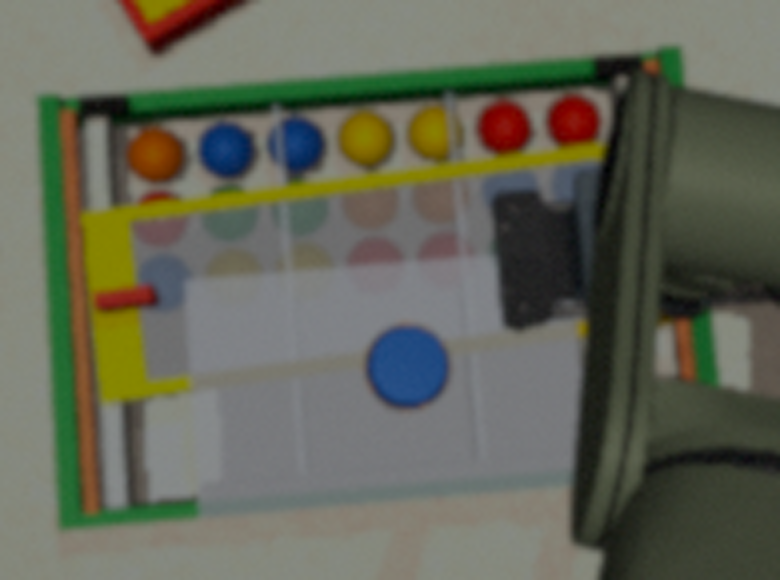

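The right ear leads by about 20 mm and the left ear at (127,298) hasn't moved. The force has begun to rise, so I'm switching to the left ear.

```bash
python3 -m pendant '-10 0 0 0 0 0 1;-33 0 -20 0 0 0 1;-33 0 -60 0 0 0 1;-33 -50 -60 0 0 0 1;-33 -100 -60 0 0 0 1;-33 -150 -60 0 0 0 1;-33 -200 -60 0 0 0 1;-33 -250 -60 0 0 0 1'|head -1;python3 st.py
```

```text
time: 6.0
t 6.00 case x -56.0 y 98.2 tip 144.3 front(x+16) -40.0  Fcase 1.0 -1.3 0.1 yaw 0.082
```

```bash
python3 -m pendant '-3 -45 0 0 0 0 1;-4 -56 0 0 0 0 1;-4 -56 0 0 0 0 1;-4 -56 40 0 0 0 1;-4 -56 60 0 0 0 1;-4 -56 60 0 0 0 1'|head -1;python3 st.py
```

```text
time: 6.6
t 6.60 case x -60.6 y 150.3 tip 81.3 front(x+16) -44.6  Fcase -0.1 -0.2 -0.1 yaw 0.081
```

```bash
python3 -m pendant '4 -4 -3 0 0 0 1;8 -4 -3 0 0 0 1;11 -4 -3 0 0 0 1'|head -1;python3 st.py
python3 -m pendant '1 0 0 0 0 0 1;2 0 0 0 0 0 1'|head -1;python3 st.py
```

```text
time: 6.9
t 6.90 case x -47.6 y 156.1 tip 88.6 front(x+16) -31.6  Fcase -0.2 0.8 0.2 yaw 0.082
time: 7.1
t 7.10 case x -46.5 y 156.2 tip 87.4 front(x+16) -30.5  Fcase -0.4 -0.6 -0.1 yaw 0.083
```

```bash
python3 -m pendant '1 0 0 0 0 0 1;2 0 0 0 0 0 1'|head -1;python3 st.py
python3 -m pendant '1 0 0 0 0 0 1'|head -1;python3 st.py
```

```text
time: 7.3
t 7.30 case x -44.9 y 156.3 tip 86.9 front(x+16) -28.9  Fcase -2.9 0.3 0.6 yaw 0.083
time: 7.4
t 7.40 case x -44.4 y 156.2 tip 86.7 front(x+16) -28.4  Fcase -3.8 -0.9 0.7 yaw 0.083
```

```bash
python3 -m pendant '1 0 0 0 0 0 1'|head -1;python3 st.py
python3 -m pendant '1 0 0 0 0 0 1'|head -1;python3 st.py
python3 -m pendant '1 0 0 0 0 0 1'|head -1;python3 st.py
```

```text
time: 7.5
t 7.50 case x -44.0 y 156.2 tip 86.5 front(x+16) -28.0  Fcase -7.1 -0.0 2.6 yaw 0.083
time: 7.6
t 7.60 case x -43.5 y 156.2 tip 86.3 front(x+16) -27.5  Fcase -8.5 -0.6 2.9 yaw 0.083
time: 7.7
t 7.70 case x -42.7 y 156.2 tip 86.2 front(x+16) -26.7  Fcase -7.3 0.2 3.5 yaw 0.083
```

```bash
python3 -m pendant '1.5 0 0 0 0 0 1;3 0 0 0 0 0 1'|head -1;python3 st.py
python3 -m pendant '1.5 0 0 0 0 0 1;3 0 0 0 0 0 1'|head -1;python3 st.py
python3 -m pendant '1.5 0 0 0 0 0 1;3 0 0 0 0 0 1'|head -1;python3 st.py
```

```text
time: 7.9
t 7.90 case x -39.5 y 156.2 tip 86.2 front(x+16) -23.5  Fcase -7.0 0.1 1.6 yaw 0.083
time: 8.1
t 8.10 case x -36.5 y 156.2 tip 86.2 front(x+16) -20.5  Fcase -7.5 0.7 2.9 yaw 0.083
time: 8.3
t 8.30 case x -33.5 y 156.2 tip 86.2 front(x+16) -17.5  Fcase -8.0 1.0 2.7 yaw 0.083
```

```bash
python3 -m pendant '1.5 0 0 0 0 0 1;3 0 0 0 0 0 1'|head -1;python3 st.py
python3 -m pendant '1 0 0 0 0 0 1;2 0 0 0 0 0 1'|head -1;python3 st.py
```

```text
time: 8.5
t 8.50 case x -30.5 y 156.2 tip 86.2 front(x+16) -14.5  Fcase -8.1 0.4 2.3 yaw 0.083
time: 8.7
t 8.70 case x -28.5 y 156.2 tip 86.2 front(x+16) -12.5  Fcase -7.8 0.3 1.9 yaw 0.083
```

```bash
python3 -m pendant '1 0 0 0 0 0 1'|head -1;python3 st.py
python3 -m pendant '1 0 0 0 0 0 1'|head -1;python3 st.py
python3 -m pendant '1 0 0 0 0 0 1'|head -1;python3 st.py
```

```text
time: 8.8
t 8.80 case x -27.6 y 156.2 tip 86.3 front(x+16) -11.6  Fcase -7.3 1.1 1.7 yaw 0.083
time: 8.9
t 8.90 case x -26.5 y 156.2 tip 86.2 front(x+16) -10.5  Fcase -7.3 0.8 2.3 yaw 0.083
time: 9.0
t 9.00 case x -25.6 y 156.2 tip 86.2 front(x+16) -9.6  Fcase -7.3 -1.0 2.2 yaw 0.083
```

```bash
python3 -m pendant '0.7 0 0 0 0 0 1'|head -1;python3 st.py
python3 -m pendant '0.7 0 0 0 0 0 1'|head -1;python3 st.py
```

```text
time: 9.1
t 9.10 case x -24.9 y 156.2 tip 86.2 front(x+16) -8.9  Fcase -7.2 0.8 2.7 yaw 0.083
time: 9.2
t 9.20 case x -24.2 y 156.2 tip 86.2 front(x+16) -8.2  Fcase -5.9 -0.4 2.1 yaw 0.083
```

```bash
for i in 1; do python3 -m pendant '0.7 0 0 0 0 0 1'|head -1;python3 st.py; done
python3 -m pendant '0.7 0 0 0 0 0 1'|head -1;python3 st.py
python3 -m pendant '0.7 0 0 0 0 0 1'|head -1;python3 st.py
```

```text
time: 9.3
t 9.30 case x -23.6 y 156.2 tip 86.2 front(x+16) -7.6  Fcase -7.8 0.4 3.5 yaw 0.083
time: 9.4
t 9.40 case x -22.9 y 156.2 tip 86.2 front(x+16) -6.9  Fcase -7.7 0.5 3.9 yaw 0.082
time: 9.5
t 9.50 case x -22.2 y 156.2 tip 86.2 front(x+16) -6.2  Fcase -7.6 0.6 2.6 yaw 0.082
```

```bash
python3 -m pendant '0.7 0 0 0 0 0 1'|head -1;python3 st.py
python3 -m pendant '0.7 0 0 0 0 0 1'|head -1;python3 st.py
python3 - <<'E'
from h import *
c=capture('top');cv2.imwrite('pics/t4.png',cv2.resize(c['pixels'][165:310,155:350,::-1],None,fx=4,fy=4,interpolation=cv2.INTER_CUBIC))
E
```

```text
time: 9.6
t 9.60 case x -21.5 y 156.2 tip 86.2 front(x+16) -5.5  Fcase -8.1 -0.6 3.0 yaw 0.082
time: 9.7
t 9.70 case x -20.8 y 156.2 tip 86.2 front(x+16) -4.8  Fcase -8.3 0.1 3.4 yaw 0.082
```

View pics/t4.png

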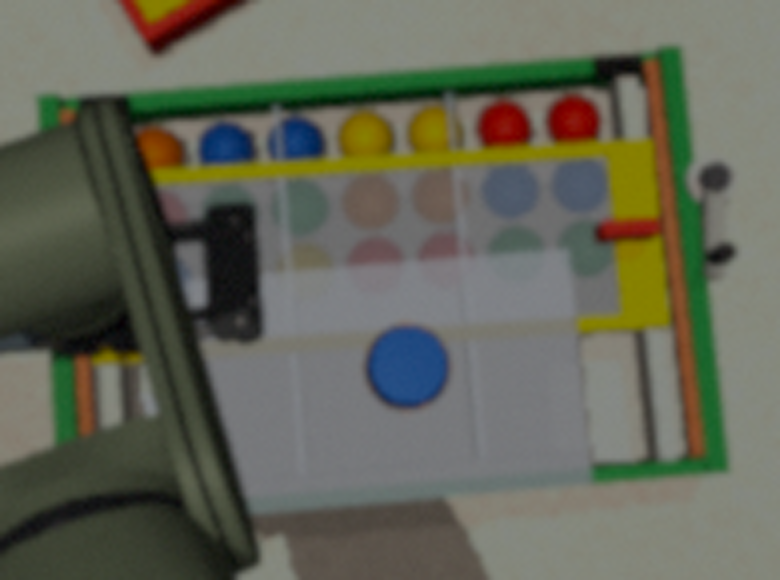

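The left ear now leads slightly: the lid's front edge runs from (155,175) to (660,143) and the right ear is at (628,230). There is no jam yet, so I'll keep pushing until the force rises.

```bash
python3 -m pendant '1 0 0 0 0 0 1;2 0 0 0 0 0 1'|head -1;python3 st.py
python3 -m pendant '1 0 0 0 0 0 1;2 0 0 0 0 0 1'|head -1;python3 st.py
```

```text
time: 9.95
t 9.95 case x -18.8 y 156.2 tip 86.2 front(x+16) -2.8  Fcase -8.9 0.6 2.8 yaw 0.082
time: 10.15
t 10.15 case x -16.8 y 156.3 tip 86.2 front(x+16) -0.8  Fcase -8.0 1.8 2.9 yaw 0.082
```

```bash
python3 -m pendant '1 0 0 0 0 0 1;2 0 0 0 0 0 1'|head -1;python3 st.py
python3 -m pendant '1 0 0 0 0 0 1'|head -1;python3 st.py
```

```text
time: 10.35
t 10.35 case x -14.8 y 156.6 tip 86.2 front(x+16) 1.2  Fcase -8.4 2.4 2.2 yaw 0.082
time: 10.45
t 10.45 case x -13.9 y 156.6 tip 86.2 front(x+16) 2.1  Fcase -9.3 2.0 2.6 yaw 0.082
```

```bash
python3 -m pendant '1 0 0 0 0 0 1'|head -1;python3 st.py
python3 -m pendant '1 0 0 0 0 0 1'|head -1;python3 st.py
```

```text
time: 10.55
t 10.55 case x -13.3 y 156.6 tip 86.1 front(x+16) 2.7  Fcase -11.3 3.2 4.3 yaw 0.082
time: 10.65
t 10.65 case x -12.8 y 156.5 tip 85.9 front(x+16) 3.2  Fcase -12.4 1.0 4.5 yaw 0.082
```

Jam onset, so I'm switching to the right ear.

```bash
python3 -m pendant '-10 0 0 0 0 0 1;-23 0 -20 0 0 0 1;-23 0 -60 0 0 0 1;-23 50 -60 0 0 0 1;-23 100 -60 0 0 0 1;-23 150 -60 0 0 0 1;-23 200 -60 0 0 0 1;-23 250 -60 0 0 0 1'|head -1;python3 st.py
```

```text
time: 11.45
t 11.45 case x -33.0 y -95.7 tip 147.4 front(x+16) -17.0  Fcase 0.8 0.7 -0.3 yaw 0.083
```

```bash
python3 -m pendant '-3 45 0 0 0 0 1;-3 57 0 0 0 0 1;-3 57 0 0 0 0 1;-3 57 40 0 0 0 1;-3 57 61 0 0 0 1;-3 57 61 0 0 0 1;-3 57 61 0 0 0 1'|head -1;python3 st.py
```

```text
time: 12.15
t 12.15 case x -35.4 y -149.5 tip 86.4 front(x+16) -19.4  Fcase -0.3 -0.6 0.6 yaw 0.084
```

```bash
python3 -m pendant '3 4 0 0 0 0 1;6 4 0 0 0 0 1;8 4 0 0 0 0 1'|head -1;python3 st.py
python3 -m pendant '1 0 0 0 0 0 1;2 0 0 0 0 0 1'|head -1;python3 st.py
```

```text
time: 12.45
t 12.45 case x -27.2 y -154.8 tip 87.1 front(x+16) -11.2  Fcase -0.9 -0.5 -1.3 yaw 0.083
time: 12.65
t 12.65 case x -25.9 y -154.8 tip 86.2 front(x+16) -9.9  Fcase -2.1 0.1 0.8 yaw 0.083
```

```bash
python3 -m pendant '1 0 0 0 0 0 1;2 0 0 0 0 0 1'|head -1;python3 st.py
python3 -m pendant '1 0 0 0 0 0 1'|head -1;python3 st.py
```

```text
time: 12.85
t 12.85 case x -25.0 y -154.7 tip 85.6 front(x+16) -9.0  Fcase -6.6 0.0 2.6 yaw 0.083
time: 12.95
t 12.95 case x -24.6 y -154.6 tip 85.4 front(x+16) -8.6  Fcase -8.5 -0.2 3.2 yaw 0.083
```

```bash
python3 -m pendant '1 0 0 0 0 0 1'|head -1;python3 st.py
python3 -m pendant '1 0 0 0 0 0 1'|head -1;python3 st.py
python3 -m pendant '1.5 0 0 0 0 0 1;3 0 0 0 0 0 1'|head -1;python3 st.py
python3 -m pendant '1.5 0 0 0 0 0 1;3 0 0 0 0 0 1'|head -1;python3 st.py
```

```text
time: 13.05
t 13.05 case x -24.1 y -154.6 tip 85.2 front(x+16) -8.1  Fcase -9.0 -1.5 2.6 yaw 0.083
time: 13.15
t 13.15 case x -22.8 y -154.6 tip 85.2 front(x+16) -6.8  Fcase -6.0 0.1 1.6 yaw 0.083
time: 13.35
t 13.35 case x -19.5 y -154.7 tip 85.1 front(x+16) -3.5  Fcase -6.2 0.5 0.8 yaw 0.083
time: 13.55
t 13.55 case x -16.5 y -154.7 tip 85.1 front(x+16) -0.5  Fcase -6.5 -0.7 2.4 yaw 0.083
```

```bash
python3 -m pendant '1.5 0 0 0 0 0 1;3 0 0 0 0 0 1'|head -1;python3 st.py
python3 -m pendant '1.5 0 0 0 0 0 1;3 0 0 0 0 0 1'|head -1;python3 st.py
```

```text
time: 13.75
t 13.75 case x -13.6 y -154.7 tip 85.2 front(x+16) 2.4  Fcase -7.0 -0.9 1.4 yaw 0.083
time: 13.95
t 13.95 case x -10.7 y -154.7 tip 85.2 front(x+16) 5.3  Fcase -7.5 -0.1 2.1 yaw 0.083
```

```bash
python3 -m pendant '1 0 0 0 0 0 1;2 0 0 0 0 0 1'|head -1;python3 st.py
python3 -m pendant '1 0 0 0 0 0 1;2 0 0 0 0 0 1'|head -1;python3 st.py
python3 -m pendant '1 0 0 0 0 0 1;2 0 0 0 0 0 1'|head -1;python3 st.py
```

```text
time: 14.15
t 14.15 case x -8.8 y -154.6 tip 85.1 front(x+16) 7.2  Fcase -6.9 0.8 1.8 yaw 0.083
time: 14.35
t 14.35 case x -6.7 y -154.6 tip 85.2 front(x+16) 9.3  Fcase -7.5 0.1 2.7 yaw 0.083
time: 14.55
t 14.55 case x -4.8 y -154.7 tip 85.1 front(x+16) 11.2  Fcase -6.8 0.4 2.8 yaw 0.083
```

```bash
python3 -m pendant '1 0 0 0 0 0 1;2 0 0 0 0 0 1'|head -1;python3 st.py
python3 -m pendant '1 0 0 0 0 0 1;2 0 0 0 0 0 1'|head -1;python3 st.py
```

```text
time: 14.75
t 14.75 case x -2.8 y -154.6 tip 85.1 front(x+16) 13.2  Fcase -6.2 0.1 2.1 yaw 0.083
time: 14.95
t 14.95 case x -0.7 y -154.6 tip 85.1 front(x+16) 15.3  Fcase -7.6 -1.0 2.1 yaw 0.083
```

```bash
python3 -m pendant '1 0 0 0 0 0 1;2 0 0 0 0 0 1'|head -1;python3 st.py
python3 -m pendant '1 0 0 0 0 0 1'|head -1;python3 st.py
python3 -m pendant '1 0 0 0 0 0 1'|head -1;python3 st.py
```

```text
time: 15.15
t 15.15 case x 1.3 y -154.6 tip 85.1 front(x+16) 17.3  Fcase -7.3 -0.1 2.0 yaw 0.083
time: 15.25
t 15.25 case x 2.3 y -154.6 tip 85.2 front(x+16) 18.3  Fcase -7.7 -1.2 2.7 yaw 0.083
time: 15.35
t 15.35 case x 3.2 y -154.6 tip 85.1 front(x+16) 19.2  Fcase -7.0 -0.0 2.1 yaw 0.083
```

```bash
python3 -m pendant '1 0 0 0 0 0 1'|head -1;python3 st.py
python3 -m pendant '1 0 0 0 0 0 1'|head -1;python3 st.py
```

```text
time: 15.45
t 15.45 case x 4.2 y -154.6 tip 85.1 front(x+16) 20.2  Fcase -6.6 -0.3 1.8 yaw 0.083
time: 15.55
t 15.55 case x 5.2 y -154.6 tip 85.1 front(x+16) 21.2  Fcase -7.8 -0.1 2.9 yaw 0.083
```

```bash
python3 -m pendant '1 0 0 0 0 0 1'|head -1;python3 st.py
python3 -m pendant '1 0 0 0 0 0 1'|head -1;python3 st.py
```

```text
time: 15.65
t 15.65 case x 5.8 y -154.7 tip 85.1 front(x+16) 21.8  Fcase -9.7 -0.4 3.2 yaw 0.083
time: 15.75
t 15.75 case x 6.4 y -154.7 tip 85.1 front(x+16) 22.4  Fcase -12.1 -0.4 4.7 yaw 0.084
```

Jam onset on the right. Switching to the left ear, which should be at about 3.

```bash
python3 -m pendant '-10 0 0 0 0 0 1;-30 0 -20 0 0 0 1;-30 0 -60 0 0 0 1;-30 -50 -60 0 0 0 1;-30 -100 -60 0 0 0 1;-30 -150 -60 0 0 0 1;-30 -200 -60 0 0 0 1;-30 -250 -60 0 0 0 1'|head -1;python3 st.py
```

```text
time: 16.55
t 16.55 case x -21.0 y 97.2 tip 146.3 front(x+16) -5.0  Fcase 1.0 0.5 0.1 yaw 0.082
```

```bash
python3 -m pendant '-2 -45 0 0 0 0 1;-3 -61 0 0 0 0 1;-3 -61 0 0 0 0 1;-3 -61 40 0 0 0 1;-3 -61 60 0 0 0 1;-3 -61 60 0 0 0 1;-3 -61 60 0 0 0 1'|head -1;python3 st.py
python3 -m pendant '3 0 0 0 0 0 1;6 0 0 0 0 0 1;8 0 0 0 0 0 1'|head -1;python3 st.py
```

```text
time: 17.25
t 17.25 case x -23.4 y 155.2 tip 86.4 front(x+16) -7.4  Fcase 0.6 -0.3 0.2 yaw 0.081
time: 17.55
t 17.55 case x -15.2 y 156.1 tip 87.0 front(x+16) 0.8  Fcase 0.6 -0.2 0.7 yaw 0.083
```

```bash
python3 -m pendant '1 0 0 0 0 0 1;2 0 0 0 0 0 1'|head -1;python3 st.py
```

```text
time: 17.75
t 17.75 case x -13.7 y 156.3 tip 86.2 front(x+16) 2.3  Fcase -1.0 0.7 -0.5 yaw 0.083
```

```bash
python3 -m pendant '1 0 0 0 0 0 1;2 0 0 0 0 0 1'|head -1;python3 st.py
python3 -m pendant '1 0 0 0 0 0 1'|head -1;python3 st.py
python3 -m pendant '1 0 0 0 0 0 1'|head -1;python3 st.py
```

```text
time: 17.95
t 17.95 case x -12.8 y 156.2 tip 85.6 front(x+16) 3.2  Fcase -5.5 -0.8 2.4 yaw 0.083
time: 18.05
t 18.05 case x -12.4 y 156.2 tip 85.4 front(x+16) 3.6  Fcase -8.4 1.3 2.7 yaw 0.083
time: 18.15
t 18.15 case x -11.8 y 156.2 tip 85.2 front(x+16) 4.2  Fcase -8.8 1.0 3.4 yaw 0.083
```

```bash
python3 -m pendant '1 0 0 0 0 0 1'|head -1;python3 st.py
python3 -m pendant '1 0 0 0 0 0 1'|head -1;python3 st.py
```

```text
time: 18.25
t 18.25 case x -10.7 y 156.2 tip 85.3 front(x+16) 5.3  Fcase -7.5 0.5 1.6 yaw 0.083
time: 18.35
t 18.35 case x -9.6 y 156.2 tip 85.2 front(x+16) 6.4  Fcase -6.5 0.5 2.8 yaw 0.083
```

```bash
python3 -m pendant '1.5 0 0 0 0 0 1;3 0 0 0 0 0 1'|head -1;python3 st.py
python3 -m pendant '1.5 0 0 0 0 0 1;3 0 0 0 0 0 1'|head -1;python3 st.py
python3 -m pendant '1.5 0 0 0 0 0 1;3 0 0 0 0 0 1'|head -1;python3 st.py
python3 -m pendant '1.5 0 0 0 0 0 1;3 0 0 0 0 0 1'|head -1;python3 st.py
```

```text
time: 18.55
t 18.55 case x -6.6 y 156.3 tip 85.2 front(x+16) 9.4  Fcase -7.8 1.4 1.8 yaw 0.083
time: 18.75
t 18.75 case x -3.6 y 156.3 tip 85.2 front(x+16) 12.4  Fcase -5.2 0.4 1.4 yaw 0.083
time: 18.95
t 18.95 case x -0.5 y 156.3 tip 85.2 front(x+16) 15.5  Fcase -6.4 0.6 2.0 yaw 0.083
time: 19.15
t 19.15 case x 2.4 y 156.3 tip 85.2 front(x+16) 18.4  Fcase -7.1 0.5 2.0 yaw 0.083
```

```bash
python3 -m pendant '1 0 0 0 0 0 1;2 0 0 0 0 0 1'|head -1;python3 st.py
python3 -m pendant '1 0 0 0 0 0 1;2 0 0 0 0 0 1'|head -1;python3 st.py
```

```text
time: 19.35
t 19.35 case x 4.4 y 156.3 tip 85.2 front(x+16) 20.4  Fcase -7.4 0.7 3.1 yaw 0.083
time: 19.55
t 19.55 case x 6.4 y 156.3 tip 85.2 front(x+16) 22.4  Fcase -7.6 1.0 3.1 yaw 0.083
```

```bash
python3 -m pendant '1 0 0 0 0 0 1;2 0 0 0 0 0 1'|head -1;python3 st.py
python3 -m pendant '1 0 0 0 0 0 1;2 0 0 0 0 0 1'|head -1;python3 st.py
python3 -m pendant '1 0 0 0 0 0 1'|head -1;python3 st.py
python3 -m pendant '1 0 0 0 0 0 1'|head -1;python3 st.py
```

```text
time: 19.75
t 19.75 case x 8.3 y 156.3 tip 85.2 front(x+16) 24.3  Fcase -7.8 -0.2 2.6 yaw 0.083
time: 19.95
t 19.95 case x 10.3 y 156.3 tip 85.2 front(x+16) 26.3  Fcase -7.3 0.8 2.5 yaw 0.083
time: 20.05
t 20.05 case x 11.3 y 156.3 tip 85.2 front(x+16) 27.3  Fcase -7.4 0.9 3.4 yaw 0.082
time: 20.15
t 20.15 case x 12.3 y 156.3 tip 85.2 front(x+16) 28.3  Fcase -8.0 -0.4 3.2 yaw 0.082
```

```bash
python3 -m pendant '1 0 0 0 0 0 1'|head -1;python3 st.py
python3 -m pendant '1 0 0 0 0 0 1'|head -1;python3 st.py
```

```text
time: 20.25
t 20.25 case x 13.2 y 156.3 tip 85.2 front(x+16) 29.2  Fcase -7.4 0.5 2.6 yaw 0.082
time: 20.35
t 20.35 case x 14.2 y 156.3 tip 85.2 front(x+16) 30.2  Fcase -7.3 0.7 2.2 yaw 0.082
```

```bash
python3 -m pendant '1 0 0 0 0 0 1'|head -1;python3 st.py
python3 -m pendant '1 0 0 0 0 0 1'|head -1;python3 st.py
```

```text
time: 20.45
t 20.45 case x 15.2 y 156.5 tip 85.2 front(x+16) 31.2  Fcase -7.7 1.5 2.5 yaw 0.082
time: 20.55
t 20.55 case x 16.0 y 156.5 tip 85.2 front(x+16) 32.0  Fcase -9.6 1.3 4.1 yaw 0.082
```

```bash
python3 -m pendant '1 0 0 0 0 0 1'|head -1;python3 st.py
python3 -m pendant '0.7 0 0 0 0 0 1'|head -1;python3 st.py
```

```text
time: 20.65
t 20.65 case x 16.5 y 156.5 tip 85.0 front(x+16) 32.5  Fcase -12.2 0.5 4.7 yaw 0.082
time: 20.75
t 20.75 case x 16.8 y 156.5 tip 84.9 front(x+16) 32.8  Fcase -13.4 2.5 6.1 yaw 0.082
```

Force is rising on the left at 32.8, which is either home or a wedge at a lead of about 10 mm. Switching to the right ear.

```bash
python3 -m pendant '-10 0 0 0 0 0 1;-21 0 -20 0 0 0 1;-21 0 -60 0 0 0 1;-21 50 -60 0 0 0 1;-21 100 -60 0 0 0 1;-21 150 -60 0 0 0 1;-21 200 -60 0 0 0 1;-21 250 -60 0 0 0 1'|head -1;python3 st.py
python3 -m pendant '-3 45 0 0 0 0 1;-3 62 0 0 0 0 1;-3 62 0 0 0 0 1;-3 62 40 0 0 0 1;-3 62 61 0 0 0 1;-3 62 61 0 0 0 1;-3 62 61 0 0 0 1'|head -1;python3 st.py
```

```text
time: 21.55
t 21.55 case x -1.3 y -95.7 tip 146.4 front(x+16) 14.7  Fcase 0.6 1.4 -0.1 yaw 0.083
time: 22.25
t 22.25 case x -3.7 y -154.6 tip 85.4 front(x+16) 12.3  Fcase -0.0 -0.0 0.3 yaw 0.084
```

```bash
python3 -m pendant '3 0 0 0 0 0 1;6 0 0 0 0 0 1;8 0 0 0 0 0 1'|head -1;python3 st.py
python3 -m pendant '1 0 0 0 0 0 1;2 0 0 0 0 0 1'|head -1;python3 st.py
python3 -m pendant '1 0 0 0 0 0 1;2 0 0 0 0 0 1'|head -1;python3 st.py
python3 -m pendant '1 0 0 0 0 0 1'|head -1;python3 st.py
python3 -m pendant '1 0 0 0 0 0 1'|head -1;python3 st.py
python3 -m pendant '1 0 0 0 0 0 1'|head -1;python3 st.py
```

```text
time: 22.55
t 22.55 case x 4.5 y -155.6 tip 86.1 front(x+16) 20.5  Fcase -0.1 1.1 -0.4 yaw 0.083
time: 22.75
t 22.75 case x 5.7 y -155.8 tip 85.1 front(x+16) 21.7  Fcase -2.2 -0.5 1.5 yaw 0.083
time: 22.95
t 22.95 case x 6.5 y -155.7 tip 84.5 front(x+16) 22.5  Fcase -6.7 0.6 2.7 yaw 0.083
time: 23.05
t 23.05 case x 7.1 y -155.7 tip 84.4 front(x+16) 23.1  Fcase -8.0 0.3 4.5 yaw 0.083
time: 23.15
t 23.15 case x 8.0 y -155.7 tip 84.3 front(x+16) 24.0  Fcase -7.7 0.4 3.1 yaw 0.083
time: 23.25
t 23.25 case x 9.0 y -155.7 tip 84.3 front(x+16) 25.0  Fcase -7.8 0.4 2.1 yaw 0.083
```

```bash
python3 -m pendant '1 0 0 0 0 0 1;2 0 0 0 0 0 1'|head -1;python3 st.py
python3 -m pendant '1 0 0 0 0 0 1;2 0 0 0 0 0 1'|head -1;python3 st.py
python3 -m pendant '1 0 0 0 0 0 1;2 0 0 0 0 0 1'|head -1;python3 st.py
python3 -m pendant '1 0 0 0 0 0 1'|head -1;python3 st.py
```

```text
time: 23.45
t 23.45 case x 11.0 y -155.8 tip 84.3 front(x+16) 27.0  Fcase -7.0 -0.4 2.4 yaw 0.083
time: 23.65
t 23.65 case x 13.0 y -155.8 tip 84.3 front(x+16) 29.0  Fcase -7.3 0.4 2.5 yaw 0.083
time: 23.85
t 23.85 case x 15.0 y -155.8 tip 84.3 front(x+16) 31.0  Fcase -7.2 -0.6 2.5 yaw 0.083
time: 23.95
t 23.95 case x 16.0 y -155.8 tip 84.3 front(x+16) 32.0  Fcase -7.2 0.4 3.1 yaw 0.083
```

```bash
python3 -m pendant '1 0 0 0 0 0 1'|head -1;python3 st.py
python3 -m pendant '1 0 0 0 0 0 1'|head -1;python3 st.py
```

```text
time: 24.05
t 24.05 case x 17.0 y -155.8 tip 84.3 front(x+16) 33.0  Fcase -7.5 -0.5 3.2 yaw 0.083
time: 24.15
t 24.15 case x 17.9 y -155.8 tip 84.3 front(x+16) 33.9  Fcase -9.7 -0.4 3.7 yaw 0.083
```

```bash
python3 -m pendant '1 0 0 0 0 0 1'|head -1;python3 st.py
python3 -m pendant '1 0 0 0 0 0 1'|head -1;python3 st.py
python3 -m pendant '0.5 0 0 0 0 0 1'|head -1;python3 st.py
python3 - <<'E'
from h import *
s=observe();c=capture('wrist');cv2.imwrite('pics/w5.png',c['pixels'][:,:,::-1])
E
```

```text
time: 24.25
t 24.25 case x 18.3 y -155.8 tip 84.1 front(x+16) 34.3  Fcase -11.3 -0.9 3.6 yaw 0.083
time: 24.35
t 24.35 case x 18.7 y -155.7 tip 83.9 front(x+16) 34.7  Fcase -13.7 -1.0 5.9 yaw 0.083
time: 24.45
t 24.45 case x 18.9 y -155.8 tip 83.9 front(x+16) 34.9  Fcase -13.7 -1.0 4.7 yaw 0.083
```

View pics/w5.png

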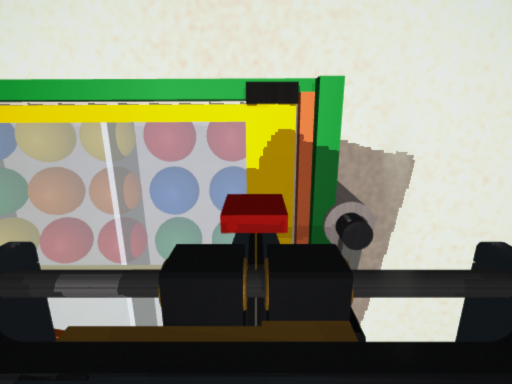

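The lid's front edge meets the right black stop at (272,95–103), so the right end is home. Checking the left end next.

```bash
python3 -m pendant '1 0 0 0 0 0 1'|head -1;python3 st.py
python3 -m pendant '-10 0 0 0 0 0 1;-15 0 -20 0 0 0 1;-15 0 -60 0 0 0 1;-15 -50 -60 0 0 0 1;-15 -100 -60 0 0 0 1;-15 -150 -60 0 0 0 1;-15 -200 -60 0 0 0 1;-15 -250 -60 0 0 0 1'|head -1;python3 st.py
python3 -m pendant '-2 -45 0 0 0 0 1;-2 -61 0 0 0 0 1;-2 -61 0 0 0 0 1;-2 -61 40 0 0 0 1;-2 -61 60 0 0 0 1;-2 -61 60 0 0 0 1;-2 -61 60 0 0 0 1'|head -1;python3 st.py
```

```text
time: 24.6
t 24.60 case x 19.3 y -155.8 tip 83.8 front(x+16) 35.3  Fcase -16.5 -0.8 6.5 yaw 0.083
time: 25.4
t 25.40 case x 8.4 y 96.2 tip 145.4 front(x+16) 24.4  Fcase 0.7 0.2 -0.4 yaw 0.082
time: 26.1
t 26.10 case x 6.9 y 153.9 tip 85.4 front(x+16) 22.9  Fcase 0.9 0.3 0.1 yaw 0.081
```

```bash
python3 -m pendant '3 0 0 0 0 0 1;6 0 0 0 0 0 1;7 0 0 0 0 0 1'|head -1;python3 st.py
python3 -m pendant '1 0 0 0 0 0 1;2 0 0 0 0 0 1'|head -1;python3 st.py
python3 -m pendant '1 0 0 0 0 0 1;2 0 0 0 0 0 1'|head -1;python3 st.py
python3 -m pendant '1 0 0 0 0 0 1'|head -1;python3 st.py
python3 -m pendant '1 0 0 0 0 0 1'|head -1;python3 st.py
```

```text
time: 26.4
t 26.40 case x 14.1 y 155.1 tip 86.1 front(x+16) 30.1  Fcase 0.3 -0.2 -0.4 yaw 0.082
time: 26.6
t 26.60 case x 15.0 y 155.3 tip 85.1 front(x+16) 31.0  Fcase -3.8 -0.1 1.9 yaw 0.083
time: 26.8
t 26.80 case x 15.9 y 155.3 tip 84.4 front(x+16) 31.9  Fcase -7.2 0.3 2.9 yaw 0.083
time: 26.9
t 26.90 case x 16.6 y 155.3 tip 84.3 front(x+16) 32.6  Fcase -11.0 -0.4 4.4 yaw 0.083
time: 27.0
t 27.00 case x 17.0 y 155.3 tip 84.2 front(x+16) 33.0  Fcase -10.7 -0.3 3.7 yaw 0.083
```

Run:
```python
from h import *
s=observe();c=capture('wrist');cv2.imwrite('pics/w6.png',c['pixels'][:,:,::-1])
```

```text
(no output)
```

View pics/w6.png

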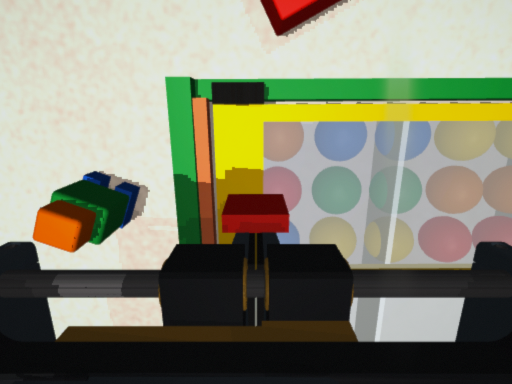

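The left end also meets its stop at (238,103), the same gap as on the right. I'll press a little more to confirm the steep rise.

```bash
python3 -m pendant '1 0 0 0 0 0 1'|head -1;python3 st.py
python3 -m pendant '1 0 0 0 0 0 1'|head -1;python3 st.py
python3 -m pendant '0.7 0 0 0 0 0 1'|head -1;python3 st.py
```

```text
time: 27.15
t 27.15 case x 17.4 y 155.3 tip 84.0 front(x+16) 33.4  Fcase -13.1 0.4 4.7 yaw 0.083
time: 27.25
t 27.25 case x 17.8 y 155.3 tip 83.8 front(x+16) 33.8  Fcase -15.1 0.3 6.7 yaw 0.083
time: 27.35
t 27.35 case x 18.1 y 155.3 tip 83.7 front(x+16) 34.1  Fcase -15.4 0.8 7.3 yaw 0.083
```

```bash
python3 -m pendant '-10 0 0 0 0 0 1;-13 0 -20 0 0 0 1;-13 0 -60 0 0 0 1;-13 50 -60 0 0 0 1;-13 100 -60 0 0 0 1;-13 150 -60 0 0 0 1;-13 200 -60 0 0 0 1;-13 250 -60 0 0 0 1'|head -1;python3 st.py
python3 -m pendant '-2 45 0 0 0 0 1;-2 62 0 0 0 0 1;-2 62 0 0 0 0 1;-2 62 40 0 0 0 1;-2 62 59 0 0 0 1;-2 62 59 0 0 0 1;-2 62 59 0 0 0 1'|head -1;python3 st.py
```

```text
time: 28.15
t 28.15 case x 9.0 y -96.7 tip 145.4 front(x+16) 25.0  Fcase -0.5 -1.0 -0.2 yaw 0.083
time: 28.85
t 28.85 case x 7.5 y -155.6 tip 86.4 front(x+16) 23.5  Fcase 0.4 -0.2 0.5 yaw 0.084
```

```bash
python3 -m pendant '3 0 0 0 0 0 1;6 0 0 0 0 0 1;8 0 0 0 0 0 1'|head -1;python3 st.py
python3 -m pendant '1 0 0 0 0 0 1'|head -1;python3 st.py
python3 -m pendant '1 0 0 0 0 0 1'|head -1;python3 st.py
python3 -m pendant '1 0 0 0 0 0 1'|head -1;python3 st.py
python3 -m pendant '1 0 0 0 0 0 1'|head -1;python3 st.py
python3 -m pendant '1 0 0 0 0 0 1'|head -1;python3 st.py
```

```text
time: 29.15
t 29.15 case x 15.7 y -156.6 tip 87.1 front(x+16) 31.7  Fcase -0.2 -0.1 -0.6 yaw 0.083
time: 29.25
t 29.25 case x 16.3 y -156.7 tip 86.6 front(x+16) 32.3  Fcase -0.6 0.9 -0.3 yaw 0.083
time: 29.35
t 29.35 case x 16.7 y -156.7 tip 86.1 front(x+16) 32.7  Fcase -1.9 0.1 -0.1 yaw 0.083
time: 29.45
t 29.45 case x 17.1 y -156.8 tip 85.7 front(x+16) 33.1  Fcase -6.1 -0.0 2.8 yaw 0.083
time: 29.55
t 29.55 case x 17.5 y -156.7 tip 85.4 front(x+16) 33.5  Fcase -7.8 -0.8 2.7 yaw 0.083
time: 29.65
t 29.65 case x 18.0 y -156.8 tip 85.3 front(x+16) 34.0  Fcase -10.0 0.2 2.9 yaw 0.083
```

```bash
python3 -m pendant '1 0 0 0 0 0 1'|head -1;python3 st.py
python3 -m pendant '1 0 0 0 0 0 1'|head -1;python3 st.py
python3 -m pendant '-10 0 0 0 0 0 1;-30 0 0 0 0 0 1;-68 0 -30 0 0 0 1;-68 40 -60 0 0 0 1;-68 60 -60 0 0 0 1;-68 60 -60 0 0 0 1;-68 60 -60 0 0 0 1'|head -1;python3 st.py
python3 - <<'E'
from h import *
s=observe();print(np.round(s['joint_positions'],2));c=capture('wrist');cv2.imwrite('pics/w7.png',c['pixels'][:,:,::-1])
E
```

```text
time: 29.75
t 29.75 case x 18.4 y -156.7 tip 85.1 front(x+16) 34.4  Fcase -11.7 -0.4 4.0 yaw 0.083
time: 29.85
t 29.85 case x 18.8 y -156.7 tip 84.9 front(x+16) 34.8  Fcase -13.1 -0.9 5.4 yaw 0.083
time: 30.55
t 30.55 case x -46.1 y -216.8 tip 145.8 front(x+16) -30.1  Fcase -0.1 -0.5 -0.7 yaw 0.082
[-0.31  0.35  1.69  0.    1.09  1.18]
```

View pics/w7.png

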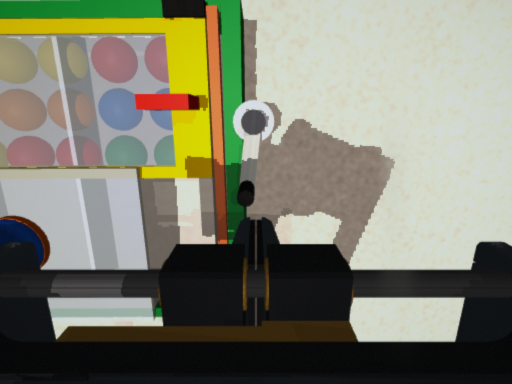

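Run:
```python
from h import *
s=observe();c=capture('wrist')
print('post',tocase(wray(c,s,[246,195],.12))*1000,'pivot',tocase(wray(c,s,[253,121],.095))*1000,'ear rear R',tocase(wray(c,s,[163,109],.108))*1000)
```

```text
post [[ -23.45574189 -210.38234248]] pivot [[  24.46441051 -215.01685325]] ear rear R [[  32.57735669 -155.26627295]]
```

```bash
python3 -m pendant '-4 12 0 0 0 -0.15 1;-4 12 0 0 0 -0.3 1;-4 12 0 0 0 -0.45 1;-4 12 0 0 0 -0.6 1;-4 12 0 0 0 -0.75 1;-4 12 0 0 0 -0.785 1;-4 12 25 0 0 -0.785 1;-4 12 49 0 0 -0.785 1'|head -1;python3 st.py; python3 -m pendant '0 0 0 0 0 0 1;0 0 0 0 0 0 1'|head -1;python3 st.py
```

```text
time: 31.45
t 31.45 case x -49.7 y -227.7 tip 96.4 front(x+16) -33.7  Fcase -0.4 0.2 -0.2 yaw 0.869
time: 31.65
t 31.65 case x -49.8 y -228.1 tip 96.8 front(x+16) -33.8  Fcase -0.5 -0.0 0.4 yaw 0.869
```

```bash
python3 -m pendant '4 0 0 0 0 0 1;8 0 0 0 0 0 1;12 0 0 0 0 0 1;16 0 0 0 0 0 1;20 0 0 0 0 0 1;24 0 0 0 0 0 1'|head -1;python3 st.py
python3 -m pendant '4 0 0 0 0 0 1;8 0 0 0 0 0 1;12 0 0 0 0 0 1;16 0 0 0 0 0 1'|head -1;python3 st.py
python3 -m pendant '4 0 0 0 0 0 1;8 0 0 0 0 0 1;12 0 0 0 0 0 1;16 0 0 0 0 0 1'|head -1;python3 st.py
python3 - <<'E'
from h import *
s=observe();c=capture('wrist');cv2.imwrite('pics/w8.png',c['pixels'][:,:,::-1])
E
```

```text
time: 32.25
t 32.25 case x -34.4 y -211.0 tip 96.6 front(x+16) -18.4  Fcase -8.5 1.6 4.5 yaw 0.868
time: 32.65
t 32.65 case x -21.6 y -200.1 tip 96.8 front(x+16) -5.6  Fcase -1.3 -0.5 0.6 yaw 0.868
time: 33.05
t 33.05 case x -9.7 y -189.3 tip 97.2 front(x+16) 6.3  Fcase -0.5 -2.0 0.4 yaw 0.868
```

View pics/w8.png

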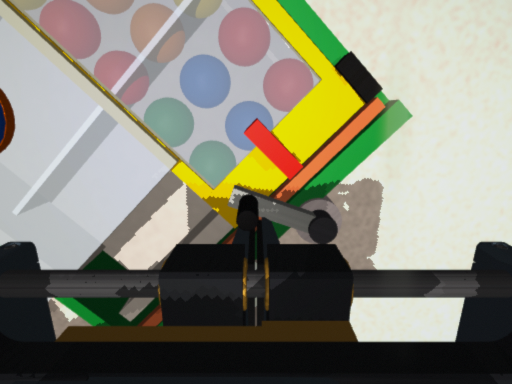

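The post at (248,212) is riding on the fingers and the catch is about two thirds round. Continuing to the hard stop.

```bash
python3 -m pendant '4 0 0 0 0 0 1;8 0 0 0 0 0 1;12 0 0 0 0 0 1'|head -1;python3 st.py
python3 -m pendant '2 0 0 0 0 0 1;4 0 0 0 0 0 1'|head -1;python3 st.py
python3 -m pendant '1.5 0 0 0 0 0 1;3 0 0 0 0 0 1'|head -1;python3 st.py
```

```text
time: 33.4
t 33.40 case x -1.6 y -180.9 tip 97.1 front(x+16) 14.4  Fcase 0.4 -7.4 -1.8 yaw 0.868
time: 33.6
t 33.60 case x 1.6 y -179.3 tip 97.2 front(x+16) 17.6  Fcase 0.3 -11.8 -1.7 yaw 0.869
time: 33.8
t 33.80 case x 3.8 y -178.3 tip 97.1 front(x+16) 19.8  Fcase 1.4 -14.8 -3.5 yaw 0.869
```

The side force (Fy) shows the post sticking on the pad face instead of sliding along it. I'll back off and look.

```bash
python3 -m pendant '-6 0 0 0 0 0 1;-12 0 0 0 0 0 1;-12 0 0 0 0 0 1'|head -1;python3 st.py
python3 - <<'E'
from h import *
s=observe();c=capture('wrist');cv2.imwrite('pics/w9.png',c['pixels'][:,:,::-1])
E
```

```text
time: 34.1
t 34.10 case x -6.0 y -184.2 tip 96.9 front(x+16) 10.0  Fcase -0.0 -0.6 -0.2 yaw 0.867
```

View pics/w9.png

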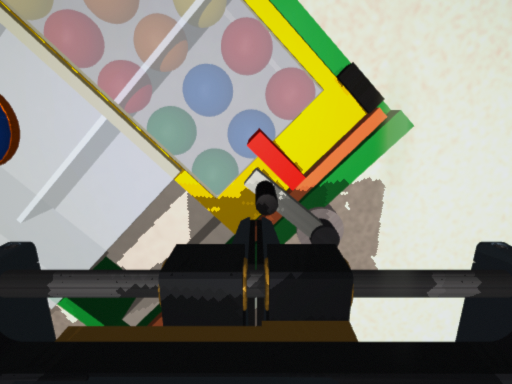

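Run:
```python
from h import *
s=observe();c=capture('wrist')
p=tocase(wray(c,s,[267,203],.12))[0]*1000
print('post',p,'angle',np.arctan2(p[1]+215,p[0]-24.5), 'barpt',tocase(wray(c,s,[253,180],.088))*1000)
cv2.imwrite('pics/w9z.png',cv2.resize(c['pixels'][110:260,180:360,::-1],None,fx=4,fy=4))
```

```text
post [  20.65169565 -165.35296302] angle 1.6481549162558267 barpt [[  18.8848704  -156.50841622]]
```

View pics/w9z.png

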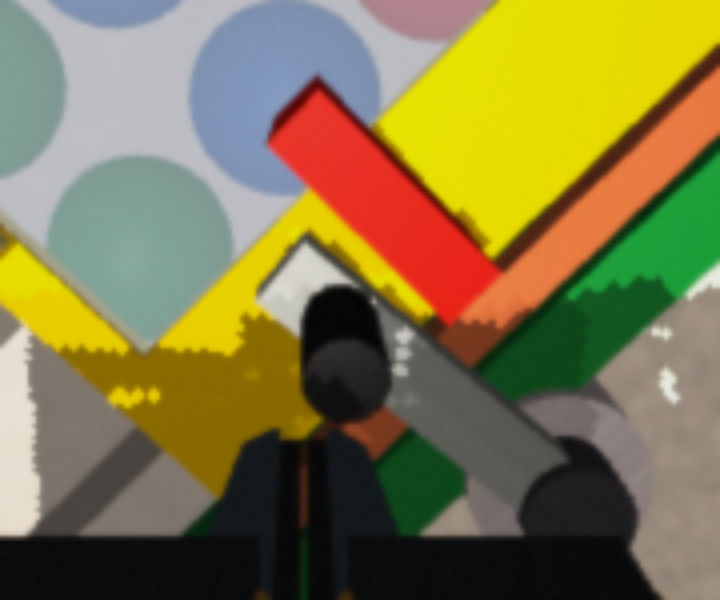

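The catch is at about 1.5 rad, with roughly 4 mm left at the post. I'll square the tool up again and push the post straight along case +x.

```bash
python3 -m pendant '-6 -4 0 0 0 0.1 1;-4 -12 0 0 0 0.25 1;4 -16 0 0 0 0.4 1;7 -16 0 0 0 0.55 1;7 -16 0 0 0 0.7 1;7 -16 0 0 0 0.785 1;7 -16 0 0 0 0.785 1;7 -16 0 0 0 0.785 1'|head -1;python3 st.py
python3 -m pendant '3 0 0 0 0 0 1;6 0 0 0 0 0 1;8 0 0 0 0 0 1'|head -1;python3 st.py
python3 -m pendant '1 0 0 0 0 0 1;2 0 0 0 0 0 1'|head -1;python3 st.py
```

```text
time: 35.0
t 35.00 case x -11.8 y -167.7 tip 97.0 front(x+16) 4.2  Fcase 0.1 0.4 -0.1 yaw 0.085
time: 35.3
t 35.30 case x -3.4 y -168.0 tip 96.9 front(x+16) 12.6  Fcase 1.8 0.0 0.1 yaw 0.083
time: 35.5
t 35.50 case x -1.9 y -167.9 tip 96.9 front(x+16) 14.1  Fcase -0.9 -0.2 0.5 yaw 0.083
```

```bash
python3 -m pendant '1 0 0 0 0 0 1;2 0 0 0 0 0 1'|head -1;python3 st.py
python3 -m pendant '1 0 0 0 0 0 1;2 0 0 0 0 0 1'|head -1;python3 st.py
python3 -m pendant '1 0 0 0 0 0 1'|head -1;python3 st.py
python3 -m pendant '1 0 0 0 0 0 1'|head -1;python3 st.py
```

```text
time: 35.7
t 35.70 case x 0.0 y -167.8 tip 96.9 front(x+16) 16.0  Fcase -1.8 1.2 0.7 yaw 0.083
time: 35.9
t 35.90 case x 2.1 y -167.8 tip 96.8 front(x+16) 18.1  Fcase -4.2 2.0 0.3 yaw 0.083
time: 36.0
t 36.00 case x 2.6 y -167.8 tip 96.7 front(x+16) 18.6  Fcase -5.2 0.8 2.9 yaw 0.083
time: 36.1
t 36.10 case x 3.1 y -167.8 tip 96.7 front(x+16) 19.1  Fcase -7.9 2.0 4.8 yaw 0.083
```

```bash
python3 -m pendant '1 0 0 0 0 0 1;1 0 0 0 0 0 1'|head -1;python3 st.py
python3 -m pendant '-10 0 0 0 0 0 1;-30 0 -10 0 0 0 1;-60 0 -50 0 0 0 1;-60 -50 -80 0 0 0 1;-60 -60 -110 0 0 0 1;-60 -60 -110 0 0 0 1;-60 -60 -110 0 0 0 1'|head -1;python3 st.py
python3 - <<'E'
from h import *
s=observe();c=capture('wrist');cv2.imwrite('pics/w10.png',c['pixels'][:,:,::-1]);np.savez('pics/w10.npz',**c,eef_pos=s['eef_pos'],orientation=s['orientation'])
E
```

```text
time: 36.3
t 36.30 case x 3.5 y -167.8 tip 96.7 front(x+16) 19.5  Fcase -8.1 1.3 3.6 yaw 0.083
time: 37.0
t 37.00 case x -54.8 y -107.9 tip 207.8 front(x+16) -38.8  Fcase -0.1 -0.1 -0.7 yaw 0.084
```

View pics/w10.png

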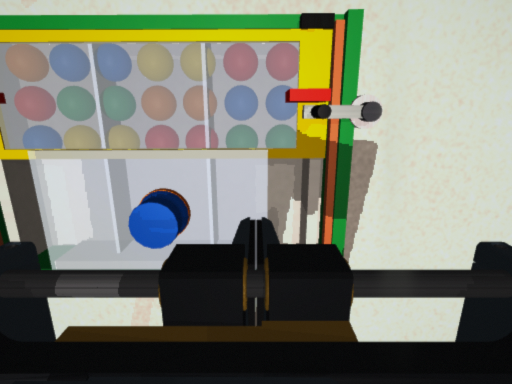

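The catch is straight across: pivot at (371,111), post at (322,111), right behind the red ear. The tub is standing. One last look at both stops and the whole scene.

```bash
python3 -m pendant '-10 -50 -20 0 0 0 1;-20 -100 -60 0 0 0 1;-20 -120 -80 0 0 0 1;-20 -120 -80 0 0 0 1;-20 -120 -80 0 0 0 1;-20 -120 -80 0 0 0 1'|head -1;python3 st.py
python3 - <<'E'
from h import *
s=observe();c=capture('wrist');cv2.imwrite('pics/w11.png',cv2.resize(c['pixels'][60:260,:,::-1],(800,312)))
c2=capture('scene');cv2.imwrite('pics/s11.png',cv2.resize(c2['pixels'][130:300,160:400,::-1],(800,566)))
np.savez('pics/w11.npz',**c,eef_pos=s['eef_pos'],orientation=s['orientation'])
E
```

```text
time: 37.65
t 37.65 case x -74.7 y 11.1 tip 284.8 front(x+16) -58.7  Fcase 0.5 -0.2 0.1 yaw 0.082
```

View pics/w11.png

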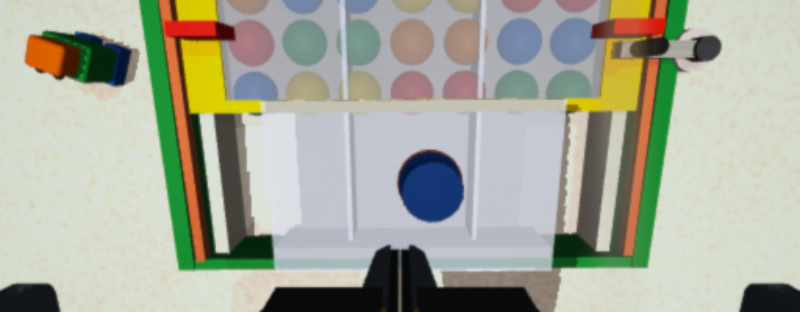

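View pics/s11.png

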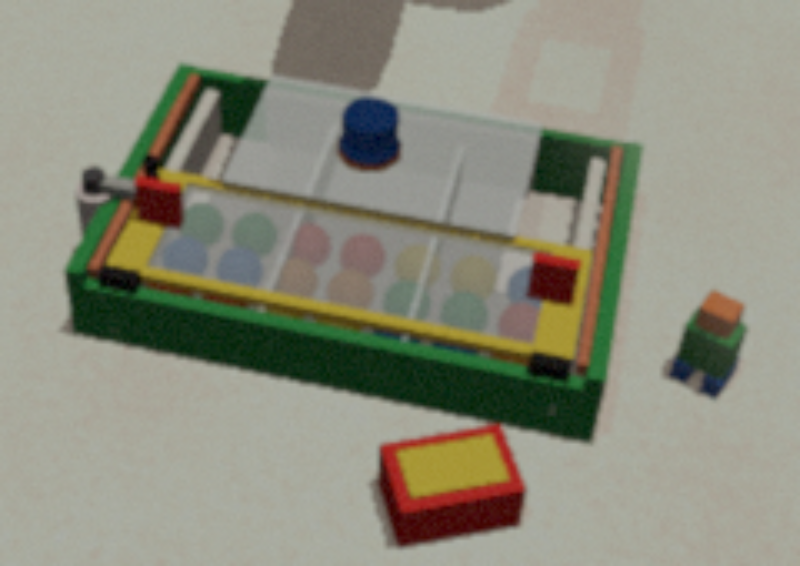

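Run:
```python
from h import *
s=observe();c=load('pics/w11.npz')
hsv=cv2.cvtColor(c['pixels'],cv2.COLOR_RGB2HSV)
for nm,(a,b) in {'L':(104,142),'R':(388,426)}.items():
    for u in range(a,b,9):
        col=c['pixels'][:,u].astype(int)
        red=[v for v in range(66,92) if col[v,0]>180 and col[v,1]<60]
        if red: print(nm,u,red[0],red[-1],(tocase(wray(c,c,[u,red[-1]+.5],.108))*1000).round(1))
im=c['pixels'][0:90,:,::-1];cv2.imwrite('pics/w12.png',np.hstack([cv2.resize(im[:,70:170],(400,360)),cv2.resize(im[:,370:470],(400,360))]))
```

```text
L 113 74 82 [[ 31.5 164.4]]
L 122 74 82 [[ 31.5 154.6]]
L 131 74 82 [[ 31.5 144.9]]
R 415 72 80 [[  33.2 -162.4]]
R 424 72 80 [[  33.2 -172.2]]
```

```bash
python3 -m pendant '-30 20 0 0 0 0 1;-70 0 0 0 0 0 1;-110 0 0 0 0 0 1;-110 0 0 0 0 0 1;-110 0 0 0 0 0 1'|head -1;python3 - <<'E'
from h import *
c=capture('wrist');c2=capture('top')
cv2.imwrite('pics/t12.png',cv2.resize(c2['pixels'][165:310,155:350,::-1],None,fx=4,fy=4,interpolation=cv2.INTER_CUBIC))
E
```

```text
time: 38.25
```

View pics/w12.png

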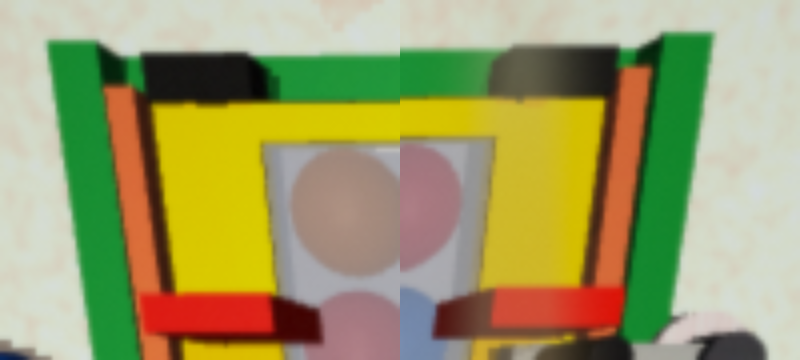

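View pics/t12.png

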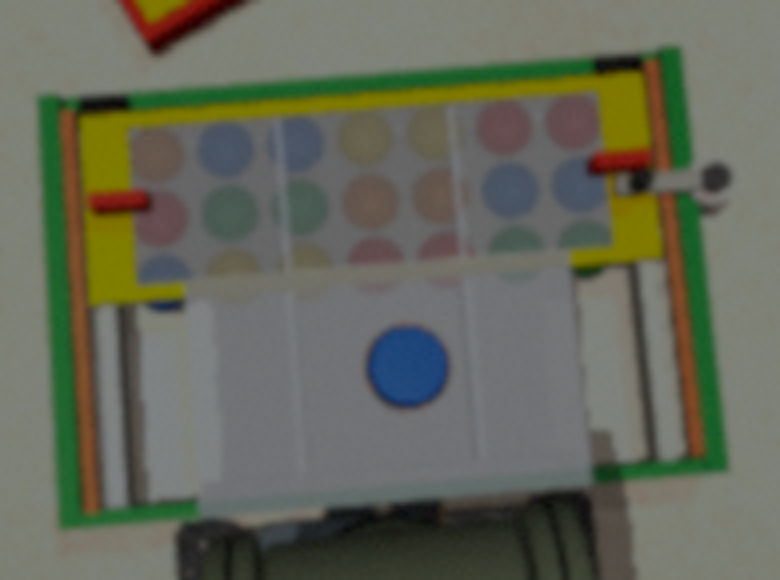

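Both lid corners touch the black stops, at (205,102) and (550,97) in the close-up. The catch lies across behind the right ear and the toys haven't moved. Handing in.

```bash
python3 st.py; python3 -c "
from cell import job_done; print(job_done())"
```

```text
t 38.35 case x -183.9 y 11.7 tip 286.7 front(x+16) -167.9  Fcase -0.6 -0.3 -0.2 yaw 0.082
the job is handed in; nothing more can be done
None
```

I slid the lid home against both far stops and swung the catch fully across behind the right ear, then handed in at 38.35 s with the arm clear of everything.

- **Lid:** I pushed the right and left ears in turn and switched each time the force began to climb. The highest push I read on the lid was about 16.5 N. Both ends ended on the steady steep rise of the rubber stops, and the last pictures show both front corners against the stops.
- **Ear positions:** the last picture put the ears at 31.5 mm (left) and 33.2 mm (right) in my frame, against a nominal 35 mm. I put this down to calibration error, because the touch readings at the stops showed a similar offset.
- **Catch:** my first diagonal push stuck on the post at about 1.5 rad with roughly 15 N sideways. I backed off, squared the tool and pushed straight to the hard stop at about 8 N. The last pictures show it straight across behind the ear.
- **Toys:** the tub, toy robot and toy box were standing with no visible shift in the last pictures. I judged this by eye and did not measure their positions.

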